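# Set the stock tags of the carving-block bins

### The arm

A 6-joint arm with a two-finger parallel gripper is mounted at the origin on a cart in front of the work surface, level with it; the furniture and walls round the work are solid. World frame = base frame: x ahead of the robot, y to its left, z up, the work surface at z = 0. Lengths are in m, angles in degrees, forces in N, time in s.
With the tool pointing down it reaches from about 0.3 to 0.75 m from the base axis. Payload 8.5 kg.
Tool frame: the origin (TCP) lies midway between the tips of the shut fingers; the grasp point (between the pads) lies 19 mm behind it; z points along the fingers, y is the line along which they close (so a half turn about z gives the same grasp; the last joint's range is limited). The gripper opens to 88 mm and grips with 3 to 60 N. Pads are 18 mm wide; open, the fingers measure 123 mm over their backs; the gripper's body (75 mm by 187 mm) begins 45 mm behind the grasp point.
Start: joints at [-75.82, 21.807, 74.336, -0, 83.858, -12.336], TCP at [0.246, -0.492, 0.239] pointing down, gripper open.
Joint ranges: [-178.18, 178.18], [-50.72, 133.34], [12.68, 142.11], [-81.47, 261.47], [9.98, 163.14], [-165.26, 165.26]. Speed limits (degrees/s): [136.94, 136.94, 180, 180, 180, 180].

### API

Orientations are given as [roll, pitch, yaw] about the fixed x, y, z axes, in that order (R = Rz(yaw) Ry(pitch) Rx(roll)).
In Python, from station import env, vision gives the robot as it stands.
- The arm moves only by the shell command python3 -m jog 'ROWS'. ROWS is JSON, a list of rows, each a list of 5 numbers: the opening in per cent of the stroke, from 0 (shut) to 100 (fully open), then the shift along the tool's x, y, z normalised to -1 to 1, where 1 is 12 cm, then the turn about the tool's z normalised to -1 to 1, where 1 is 360 degrees. In form: [[grip, tx, ty, tz, roll], ...]. A call has exactly 10 rows; each row shifts and turns the commanded pose from where the row before left it, along the tool's axes as they then stand; what a row does not reach is not made up. A row lasts 1/12 s, in which the tool goes at most 41.7 mm and 7.16 degrees, less where a joint would pass 70% of its speed; a pose out of reach is approached as far as the arm can. A call with a number of a shift or a turn outside -1 to 1 is refused whole. A call with a gripper value outside its range is refused whole. The fingers move at their own pace and stop on an object; the grip force is fixed at half the most. Time passes only in rows, so rows that do not move let the fingers close, or fill a call up. It gives the time, the measured TCP pose, the force, the opening and the grip force at its end, in the units of the state.
- env.get_obs(): the state, without advancing time (a new reading comes with each control period).
- vision.grab_frame(name): name is "scene" or "top" or "wrist"; returns a dict with "frame" (400x640x3 uint8, red, green, blue), "fov_y" (degrees; the focal length in pixels is half the picture's height over the tangent of half this angle, whatever the lens; pixels are square), "cx", "cy" (the principal point, pixels), "pose" (4x4, takes a point from camera to world coordinates); the wrist camera has in their place "mount" (4x4, takes a point from camera to tool coordinates, whose origin is the TCP and whose axes are the flange's). Camera axes: x right, y up, looking along -z (the intrinsics and any distortion apply to the point x, -y, -z); pixel columns grow to the right and rows downward; lengths in m; the calibration is good to about 2 mm. A picture is of the moment at which its call begins: read the wrist's pose just before it. There is no depth.
- env.hand_in(): hands the job in; it is judged then, once.
Trained networks look in a picture, given as the dict that the camera call returned (one of the last four; its "shot" number tells which), for a name from the list of things; names that differ only in an ending like _2 or _b are one class to them, and where a whole thing is asked for, a point or a joint stands for the part that bears it (a point fixed in the world has none). Each returns a list of dicts, best first, with "confidence" (0 to 1); they miss things now and then, are a little off and sometimes report something else, mostly with a low value. They report only what shows in the picture. A call takes as long as a camera call.
- vision.recognise(picture, query): "box" ([left, top, width, height] in pixels, round what is visible of it).
The state is a dict: "time_s": time; "joints": joint angles; "joint_vel": joint speeds; "effort": joint torques, N m; "ee_pos": TCP position; "ee_rot": TCP orientation; "wrist_force": force on the tool from outside, world axes, zero at the start; "moment": the same for the moment, N m; "width": finger opening in m; "grasp_force": force on a finger pad.
Only numpy, scipy, OpenCV 4.12 (cv2) and the standard library are available. Lean on these libraries where they do the work, as an engineer would, in place of code of your own. Each camera call takes 0.05 s, during which the arm holds its last target. There are 200 camera calls.

### The job

On the stock board, push the swinging tags with a fingertip so that each full bin (a block in both pockets) has the tag in front of it swung fully to the left, showing its disc face, and the bin that is not full has its tag swung fully to the right, showing its bar face. A tag that stands right already may stay as it is. Do not pinch the tags, and leave the blocks, the bins and everything lying round them in place.

Things in the scene. Friction and masses are not known exactly. Their poses are not given: they have to be found in the camera images.
- marker_1: steel marker post, one of three alike, fixed 98 mm apart in a row on a grey board 190 x 300 x 10 mm: foot disc 38 mm across, 6 mm high, thin pin, 72 mm high in all. Origin on the pin axis at the foot's underside (board top, 10 mm above the table). Axes as the board's: x away from the robot, y left along the row. Its bin stands straight behind it, bin centre 78 mm and front wall 49 mm behind the pin
- marker_2: steel marker post, one of three alike, fixed 98 mm apart in a row on a grey board 190 x 300 x 10 mm: foot disc 38 mm across, 6 mm high, thin pin, 72 mm high in all. Origin on the pin axis at the foot's underside (board top, 10 mm above the table). Axes as the board's: x away from the robot, y left along the row. Its bin stands straight behind it, bin centre 78 mm and front wall 49 mm behind the pin
- marker_3: steel marker post, one of three alike, fixed 98 mm apart in a row on a grey board 190 x 300 x 10 mm: foot disc 38 mm across, 6 mm high, thin pin, 72 mm high in all. Origin on the pin axis at the foot's underside (board top, 10 mm above the table). Axes as the board's: x away from the robot, y left along the row. Its bin stands straight behind it, bin centre 78 mm and front wall 49 mm behind the pin
- tag_1 (a joint): white upright tag on the pin of marker_1: 50 mm from pin axis to free edge, 6 mm thick (8 mm over its raised marks), 23 to 65 mm above the board top. Angle in rad: 0 points to the front (board -x); positive = swung left (board +y), stop at 1.05, disc face to the front; negative = swung right, stop at -1.05, bar face to the front. No spring; friction of 0.012 N m holds it; under 1 N moves it
- tag_2 (a joint): white upright tag on the pin of marker_2: 50 mm from pin axis to free edge, 6 mm thick (8 mm over its raised marks), 23 to 65 mm above the board top. Angle in rad: 0 points to the front (board -x); positive = swung left (board +y), stop at 1.05, disc face to the front; negative = swung right, stop at -1.05, bar face to the front. No spring; friction of 0.012 N m holds it; under 1 N moves it
- tag_3 (a joint): white upright tag on the pin of marker_3: 50 mm from pin axis to free edge, 6 mm thick (8 mm over its raised marks), 23 to 65 mm above the board top. Angle in rad: 0 points to the front (board -x); positive = swung left (board +y), stop at 1.05, disc face to the front; negative = swung right, stop at -1.05, bar face to the front. No spring; friction of 0.012 N m holds it; under 1 N moves it
- tag_1_end (a point): middle of the free edge of tag_1, 50 mm from the pin axis, 44 mm above the board top. The disc face has a raised grey disc 28 mm across (on the right side of the tag when it points to the front), the bar face a raised grey bar 32 x 8 mm (on the left side)
- tag_2_end (a point): middle of the free edge of tag_2, 50 mm from the pin axis, 44 mm above the board top. The disc face has a raised grey disc 28 mm across (on the right side of the tag when it points to the front), the bar face a raised grey bar 32 x 8 mm (on the left side)
- tag_3_end (a point): middle of the free edge of tag_3, 50 mm from the pin axis, 44 mm above the board top. The disc face has a raised grey disc 28 mm across (on the right side of the tag when it points to the front), the bar face a raised grey bar 32 x 8 mm (on the left side)
- bin_a: low grey bin with two pockets side by side, 58 x 60 x 18 mm, fixed on the board behind one of the markers; both pockets hold a carving block: full. Origin at the centre of its underside
- bin_b: low grey bin with two pockets side by side, 58 x 60 x 18 mm, fixed on the board behind one of the markers; both pockets hold a carving block: full. Origin at the centre of its underside
- bin_c: low grey bin with two pockets side by side, 58 x 60 x 18 mm, fixed on the board behind one of the markers; one pocket holds a carving block, the other is empty: not full. Origin at the centre of its underside
- block_1: loose white carving block 22 x 46 mm, 21 to 24 mm high, lying in a pocket of bin_a; its top is at most 27 mm above the board's top; origin at the centre of its underside
- block_2: loose white carving block 22 x 46 mm, 21 to 24 mm high, lying in a pocket of bin_a; its top is at most 27 mm above the board's top; origin at the centre of its underside
- block_3: loose white carving block 22 x 46 mm, 21 to 24 mm high, lying in a pocket of bin_b; its top is at most 27 mm above the board's top; origin at the centre of its underside
- block_4: loose white carving block 22 x 46 mm, 21 to 24 mm high, lying in a pocket of bin_b; its top is at most 27 mm above the board's top; origin at the centre of its underside
- block_5: loose white carving block 22 x 46 mm, 21 to 24 mm high, lying in a pocket of bin_c; its top is at most 27 mm above the board's top; origin at the centre of its underside
- eraser: loose eraser 19 x 42 x 12 mm lying on the front strip of the board; to be left alone; origin at the centre of its underside
- tweezers: loose steel tweezers 13 x 129 x 6 mm lying along the front strip of the board; to be left alone; origin at the centre of its underside
- blade_box: loose small box of blades 30 x 56 x 16 mm behind the board; to be left alone; origin at the centre of its underside
- tooth_molar: loose carved white tooth on a square foot, 24 x 24 x 48 mm, behind the board; to be left alone; origin at the centre of its underside

How it is judged (in metres and radians):
At the end, for the whole second after the job is handed in: each tag in front of a full bin stands at more than +0.85 rad (left, disc face shown; stop at 1.05), the tag in front of the bin that is not full at less than -0.85 rad (right, bar face shown), all at rest (((horizontal distance between marker_1 and bin_a below 0.095 m and value of joint tag_1 above 0.85 rad) or (horizontal distance between marker_1 and bin_b below 0.095 m and value of joint tag_1 above 0.85 rad) or (horizontal distance between marker_1 and bin_c below 0.095 m and value of joint tag_1 below -0.85 rad)) and velocity of joint tag_1 between -0.05 and 0.05 rad/s and ((horizontal distance between marker_2 and bin_a below 0.095 m and value of joint tag_2 above 0.85 rad) or (horizontal distance between marker_2 and bin_b below 0.095 m and value of joint tag_2 above 0.85 rad) or (horizontal distance between marker_2 and bin_c below 0.095 m and value of joint tag_2 below -0.85 rad)) and velocity of joint tag_2 between -0.05 and 0.05 rad/s and ((horizontal distance between marker_3 and bin_a below 0.095 m and value of joint tag_3 above 0.85 rad) or (horizontal distance between marker_3 and bin_b below 0.095 m and value of joint tag_3 above 0.85 rad) or (horizontal distance between marker_3 and bin_c below 0.095 m and value of joint tag_3 below -0.85 rad)) and velocity of joint tag_3 between -0.05 and 0.05 rad/s); the robot touches nothing.
It fails at once if a carving block was lifted or shoved about in its bin (more than 10 mm) (distance of any of block_1, block_2, block_3, block_4, block_5 from where it was at the start of the episode above 0.01 m).
It fails at once if a bystander (eraser, tweezers, blade box, tooth) was moved by more than 20 mm (distance of any of eraser, tweezers, blade_box, tooth_molar from where it was at the start of the episode above 0.02 m).
It fails at once if a tag was pinched: the fingers pressed on both its faces at once with more than 2 N each ((contact force between the fingers and tag_1_c1 above 2 N and contact force between the fingers and tag_1_c2 above 2 N) or (contact force between the fingers and tag_2_c1 above 2 N and contact force between the fingers and tag_2_c2 above 2 N) or (contact force between the fingers and tag_3_c1 above 2 N and contact force between the fingers and tag_3_c2 above 2 N)).
It also fails if it takes over 58 s, if anything falls off the work surface, if the arm or the gripper's body presses on something with over 40 N, if the wrist force passes 120 N, or if a joint passes its speed limit or range.

## Working session

There is one attempt and no reset: what is moved stays moved. The work goes in short steps, Python scripts to look and compute and a shell command to move; the robot and the scene stay as the last step left them, time stands still between calls to the robot, and variables do not carry over. Pictures are saved under pics/ and viewed, at most 10 in all, crops included, and the job is handed in when it is done.

```bash
mkdir -p pics; python3 - <<'E'
from station import env, vision
import cv2
o=env.get_obs(); print(o['time_s'],o['ee_pos'],o['ee_rot'],o['width'])
for n in ['top','scene']:
    p=vision.grab_frame(n); cv2.imwrite(f'pics/{n}0.png',p['frame'][:,:,::-1])
    print(n,p['fov_y'],p['cx'],p['cy'],[k for k in p],p['pose'].round(4).tolist() if hasattr(p['pose'],'round') else p['pose'])
    for q in ['marker_1','bin_a','bin_c','tag_1','tag_1_end','eraser','tweezers']:
        print(q,[(round(d['confidence'],2),[round(v) for v in d['box']]) for d in vision.recognise(p,q)][:5])
E
```

```text
0.0 [ 0.24548283 -0.49186826  0.2381358 ] [-1.79917480e+02 -1.70099382e-02  2.65174757e+01] 0.08838722999325915
top 45.30757988913693 317.132847899821 198.1683476727078 ['frame', 'fov_y', 'cx', 'cy', 'pose', 'shot'] [[0.0089, 0.9975, -0.0698, 0.5517], [-0.9995, 0.0068, -0.0303, -0.1942], [-0.0298, 0.0701, 0.9971, 0.9096], [0.0, 0.0, 0.0, 1.0]]
marker_1 [(0.87, [280, 251, 27, 35]), (0.78, [384, 226, 22, 38]), (0.68, [321, 240, 31, 30]), (0.2, [265, 204, 16, 28])]
bin_a [(0.93, [316, 189, 35, 35]), (0.86, [367, 180, 37, 33]), (0.84, [261, 198, 40, 36])]
bin_c [(0.93, [316, 189, 35, 35]), (0.86, [367, 180, 37, 33]), (0.84, [261, 198, 40, 36])]
tag_1 [(0.73, [391, 236, 16, 27]), (0.52, [321, 248, 18, 21]), (0.44, [287, 255, 19, 29])]
tag_1_end []
eraser [(0.7, [315, 272, 15, 26]), (0.25, [393, 236, 20, 30])]
tweezers [(0.62, [321, 239, 28, 29]), (0.52, [353, 266, 67, 17]), (0.42, [262, 202, 21, 28]), (0.4, [319, 197, 13, 23])]
scene 48.447682483800264 313.0115533999635 198.90378224682814 ['frame', 'fov_y', 'cx', 'cy', 'pose', 'shot'] [[0.487, 0.3186, -0.8133, -0.1265], [-0.873, 0.2054, -0.4423, -0.607], [0.0261, 0.9254, 0.3781, 0.4175], [0.0, 0.0, 0.0, 1.0]]
marker_1 [(0.87, [334, 225, 17, 32]), (0.86, [271, 214, 30, 38]), (0.81, [237, 204, 21, 38])]
bin_a [(0.72, [249, 211, 35, 21]), (0.68, [296, 215, 28, 20]), (0.5, [336, 226, 34, 18])]
bin_c [(0.72, [249, 211, 35, 21]), (0.68, [296, 215, 28, 20]), (0.5, [336, 226, 34, 18])]
tag_1 [(0.77, [265, 217, 35, 20]), (0.55, [341, 230, 6, 24]), (0.55, [292, 191, 22, 15]), (0.5, [247, 205, 2, 32])]
tag_1_end [(0.59, [269, 215, 30, 21])]
eraser [(0.44, [246, 244, 20, 20])]
tweezers [(0.49, [288, 259, 69, 15])]
```

```bash
cat > h.py <<'E'
import numpy as np
def ray(p,u,v,z,pose=None):
    f=200/np.tan(np.radians(p['fov_y']/2)); T=np.array(p['pose'] if pose is None else pose)
    d=T[:3,:3]@np.array([(u-p['cx'])/f,-(v-p['cy'])/f,-1]); o=T[:3,3]
    return o+d*(z-o[2])/d[2]
def proj(p,X,pose=None):
    f=200/np.tan(np.radians(p['fov_y']/2)); T=np.array(p['pose'] if pose is None else pose)
    c=T[:3,:3].T@(np.array(X)-T[:3,3]); return p['cx']+f*c[0]/-c[2], p['cy']-f*c[1]/-c[2]
E
python3 - <<'E'
import cv2,numpy as np
a=cv2.imread('pics/top0.png')[165:305,235:435]; b=cv2.imread('pics/scene0.png')[180:290,220:380]
a=cv2.resize(a,(800,560),interpolation=cv2.INTER_CUBIC)
cv2.imwrite('pics/t1.png',a)
b=cv2.resize(b,(800,550),interpolation=cv2.INTER_CUBIC)
cv2.imwrite('pics/s1.png',b)
E
```

```text
(no output)
```

View pics/t1.png

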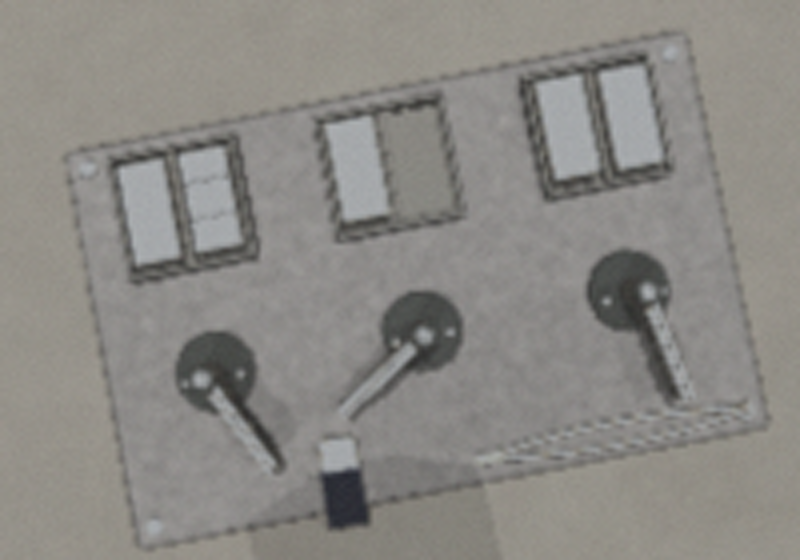

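View pics/s1.png

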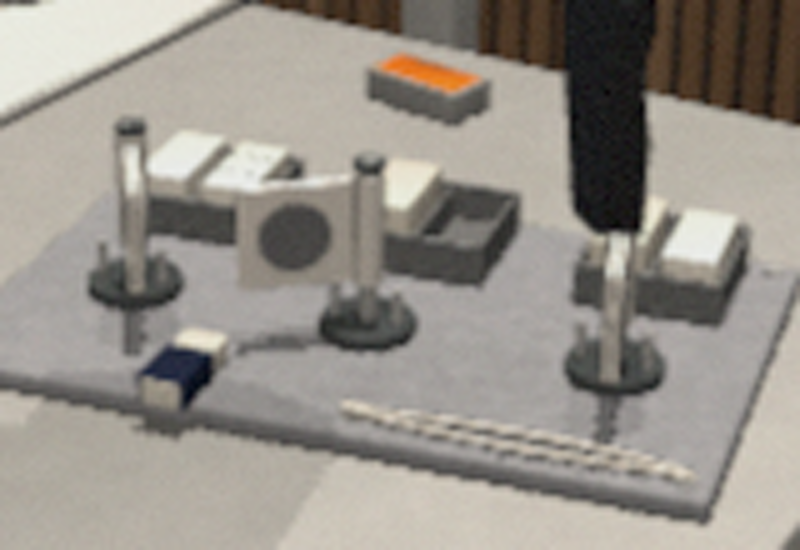

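The top view shows three bins. The left and right bins are full, and the middle one has an empty right pocket. The left tag points right, the middle tag left and the right tag to the front. Next I'll work out the geometry.

```bash
cat > geo.py <<'E'
from h import *
from station import env, vision
import json
p=vision.grab_frame('top')
c=lambda x,y,z: ray(p,235+x/4,165+y/4,z)
P=[c(203,380,.082),c(425,336,.082),c(648,291,.082)]
E=[c(277,470,.075),c(343,417,.075),c(684,402,.075)]
F=[c(216,369,.016),c(423,330,.016),c(628,290,.016)]
d=P[0]-P[2]; yaw=np.arctan2(-d[0],d[1]); d2=F[0]-F[2]
print('yaw',np.degrees(yaw),np.degrees(np.arctan2(-d2[0],d2[1])),'len',np.linalg.norm(d),np.linalg.norm(d2))
print('pins',np.round(P,4).tolist()); print('feet',np.round(F,4).tolist())
O=np.mean([np.mean(P,0),np.mean(F,0)],0)[:2]; R=np.array([[np.cos(yaw),-np.sin(yaw)],[np.sin(yaw),np.cos(yaw)]])
for a,b in zip(P,E):
    q=R.T@(b-a)[:2]; print('tag',np.linalg.norm(q),np.arctan2(q[1],-q[0]))
o=env.get_obs()['ee_pos']; print('O',O,'tcp in board',R.T@(np.array(o)[:2]-O))
json.dump([yaw,*O],open('b.json','w'))
E
python3 geo.py
```

```text
yaw 11.829368253234733 11.373329300372541 len 0.19470960076209856 0.1943958616568344
pins [[0.5027, -0.116, 0.082], [0.5225, -0.2113, 0.082], [0.5427, -0.3066, 0.082]]
feet [[0.504, -0.1158, 0.016], [0.523, -0.2117, 0.016], [0.5423, -0.3064, 0.016]]
tag 0.05011629002268972 -0.48303425753744017
tag 0.04984229189938582 0.9866531652149902
tag 0.050212484273685444 -0.12277412760742791
O [ 0.52286052 -0.21128903] tcp in board [-0.32900962 -0.21801258]
```

```bash
python3 -m jog '[[0,0,0,0,0.014],[0,0,0,0,0.014],[0,0,0,0,0.014],[0,0.2,-0.15,0,0],[0,0.2,-0.15,0,0],[0,0.2,-0.15,0,0],[0,0.2,-0.15,0,0],[0,0.2,-0.15,0,0],[0,0.2,-0.15,0,0],[0,0.2,-0.15,0,0]]'; python3 -m jog '[[0,0.18,-0.13,0,0],[0,0.18,-0.13,0,0],[0,0.18,-0.13,0,0],[0,0.18,-0.13,0,0],[0,0.18,-0.13,0,0],[0,0.18,-0.13,0,0],[0,0.18,-0.13,0,0],[0,0.18,-0.13,0,0],[0,0,0,0,0],[0,0,0,0,0]]'
cat > w.py <<'E'
from h import *
from station import env
import json
y,*O=json.load(open('b.json')); o=env.get_obs()
R=np.array([[np.cos(y),-np.sin(y)],[np.sin(y),np.cos(y)]])
print('board',(R.T@(np.array(o['ee_pos'])[:2]-O)*1000).round(1),'z',round(o['ee_pos'][2],4),'yaw',round(o['ee_rot'][2]-np.degrees(y),2),o['time_s'],'F',np.round(o['wrist_force'],1),o['width'])
E
python3 w.py
```

```text
time_s: 1.68
ee_pos: [0.3861, -0.3342, 0.2389]
ee_rot: [180.0, -0.0, 11.4]
wrist_force: [-0.2, 0.3, 0.1]
width: 0.0234
grasp_force: 0.0
time_s: 2.52
ee_pos: [0.5304, -0.1782, 0.2385]
ee_rot: [-180.0, 0.0, 11.5]
wrist_force: [-0.7, -0.6, -1.0]
width: 0.0002
grasp_force: 0.0
board [14.2 30.9] z 0.2385 yaw -0.31 2.5167 F [-0.7 -0.6 -1. ] 0.00018123854181711902
```

```bash
python3 -m jog '[[0,0,-0.075,0,0],[0,0,0,0.2,0],[0,0,0,0.2,0],[0,0,0,0.2,0],[0,0,0,0.2,0],[0,0,0,0.2,0],[0,0,0,0.2,0],[0,0,0,0.2,0],[0,0,0,0.16,0],[0,0,0,0,0]]'; python3 w.py
python3 - <<'E'
from station import vision
import cv2
a=vision.grab_frame('scene')['frame'][140:290,200:400,::-1]
cv2.imwrite('pics/s2.png',cv2.resize(a,(800,600),interpolation=cv2.INTER_CUBIC))
E
```

```text
time_s: 3.35
ee_pos: [0.526, -0.1698, 0.0486]
ee_rot: [-179.8, 0.3, 11.3]
wrist_force: [-0.2, 1.2, -0.4]
width: 0.0005
grasp_force: 0.0
board [11.6 40. ] z 0.0486 yaw -0.52 3.35 F [-0.2  1.2 -0.4] 0.0004825435024102005
```

View pics/s2.png

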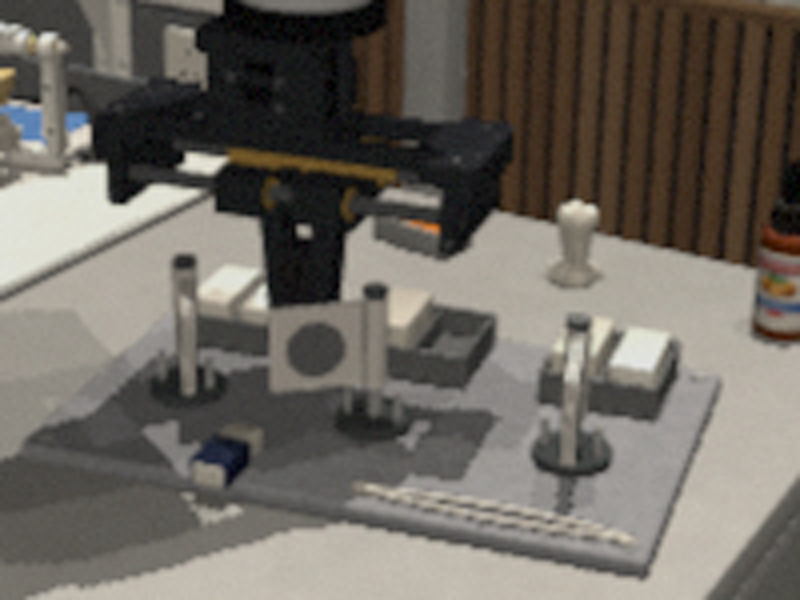

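The shut fingers, at about (305,280), stand behind the middle tag and between the pins, clear of the blocks. Sweeping the middle tag to the right.

```bash
python3 -m jog '[[0,-0.06,0,0,0],[0,-0.06,0,0,0],[0,-0.06,0,0,0],[0,-0.06,0,0,0],[0,-0.06,0,0,0],[0,-0.06,0,0,0],[0,-0.03,0,0,0],[0,0,0,0,0],[0,0,0.05,0,0],[0,0,0.05,0,0]]'; python3 w.py;  python3 -m jog '[[0,0,0.05,0,0],[0,0,0.05,0,0],[0,0,0.05,0,0],[0,0,0.05,0,0],[0,0,0.05,0,0],[0,0,0.05,0,0],[0,0,0.03,0,0],[0,0,0,0,0],[0,0,0,0,0],[0,0,0,0,0]]'; python3 w.py
```

```text
time_s: 4.23
ee_pos: [0.485, -0.1915, 0.0516]
ee_rot: [180.0, -0.0, 11.4]
wrist_force: [-1.0, -0.2, -0.7]
width: 0.0002
grasp_force: 0.2
board [-32.9  27.2] z 0.0516 yaw -0.41 4.2333 F [-1.  -0.2 -0.7] 0.0002444920611707049
time_s: 5.07
ee_pos: [0.4926, -0.2298, 0.0516]
ee_rot: [-180.0, -0.0, 11.4]
wrist_force: [-0.7, -0.3, 0.2]
width: 0.0005
grasp_force: 0.0
board [-33.4 -11.9] z 0.0516 yaw -0.43 5.0667 F [-0.7 -0.3  0.2] 0.00046851285882884943
```

```bash
python3 -m jog '[[0,0,0.02,0,0],[0,0,0.02,0,0],[0,0,0,0,0],[0,0,0,0,0],[0,0,0,0,0],[0,0,0,0,0],[0,0,0,0,0],[0,0,0,0,0],[0,0,0,0,0],[0,0,0,0,0]]'; python3 w.py
python3 - <<'E'
from station import vision
import cv2,numpy as np
a=vision.grab_frame('scene')['frame'][180:290,220:380,::-1]
b=vision.grab_frame('top')['frame'][165:305,235:435,::-1]
a=cv2.resize(a,(400,275),interpolation=cv2.INTER_CUBIC); b=cv2.resize(b,(400,280),interpolation=cv2.INTER_CUBIC)[:275]
cv2.imwrite('pics/s3.png',np.hstack([a,b]))
E
```

```text
time_s: 5.9
ee_pos: [0.4936, -0.2346, 0.0516]
ee_rot: [180.0, -0.0, 11.4]
wrist_force: [0.5, -0.2, 0.2]
width: 0.0005
grasp_force: 0.0
board [-33.5 -16.8] z 0.0516 yaw -0.43 5.9 F [ 0.5 -0.2  0.2] 0.0005370897045845378
```

View pics/s3.png

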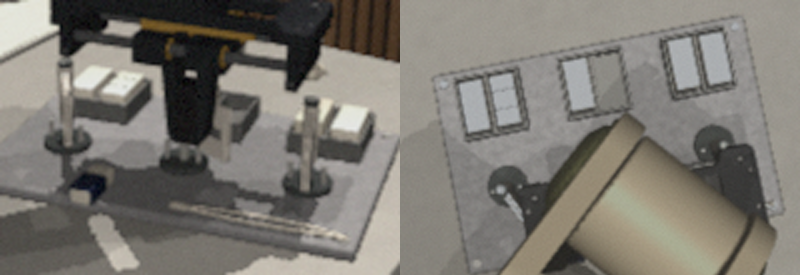

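The middle tag now shows to the right of the fingers, at about (225,135), but there is no stop force yet. I'll nudge on until the stop is felt.

```bash
python3 -m jog '[[0,0,0.015,0,0],[0,0,0.015,0,0],[0,0,0,0,0],[0,0,0,0,0],[0,0,0,0,0],[0,0,0,0,0],[0,0,0,0,0],[0,0,0,0,0],[0,0,0,0,0],[0,0,0,0,0]]'; python3 w.py; python3 -m jog '[[0,0,0.015,0,0],[0,0,0.015,0,0],[0,0,0,0,0],[0,0,0,0,0],[0,0,0,0,0],[0,0,0,0,0],[0,0,0,0,0],[0,0,0,0,0],[0,0,0,0,0],[0,0,0,0,0]]'; python3 w.py
```

```text
time_s: 6.83
ee_pos: [0.4941, -0.2381, 0.0515]
ee_rot: [-180.0, 0.0, 11.4]
wrist_force: [-3.4, 1.1, -0.0]
width: 0.0002
grasp_force: 1.9
board [-33.6 -20.3] z 0.0515 yaw -0.43 6.8333 F [-3.4  1.1 -0. ] 0.00018464993231602112
time_s: 7.67
ee_pos: [0.4938, -0.2402, 0.051]
ee_rot: [-179.8, 0.2, 11.4]
wrist_force: [-7.0, 7.4, 2.3]
width: 0.0003
grasp_force: 4.4
board [-34.4 -22.3] z 0.051 yaw -0.42 7.6667 F [-7.   7.4  2.3] 0.00033799432589604213
```

The stop was felt at about 10 N. Now the left tag, going left.

```bash
python3 -m jog '[[0,0,-0.12,0,0],[0,0,-0.12,0,0],[0,0,-0.12,0,0],[0,0,-0.12,0,0],[0,0,-0.055,0,0],[0,0,-0.055,0,0],[0,0,-0.055,0,0],[0,0,-0.055,0,0],[0,0,-0.055,0,0],[0,0,-0.055,0,0]]'; python3 w.py; python3 -m jog '[[0,0,-0.045,0,0],[0,0,-0.045,0,0],[0,0,-0.045,0,0],[0,0,-0.045,0,0],[0,0,-0.045,0,0],[0,0,-0.045,0,0],[0,0,-0.045,0,0],[0,0,0,0,0],[0,0,0,0,0],[0,0,0,0,0]]'; python3 w.py
```

```text
time_s: 8.5
ee_pos: [0.4757, -0.1461, 0.0516]
ee_rot: [180.0, -0.0, 11.4]
wrist_force: [-0.5, -1.7, -0.6]
width: 0.0008
grasp_force: 0.2
board [-32.7  73.5] z 0.0516 yaw -0.45 8.5 F [-0.5 -1.7 -0.6] 0.0007690460496946865
time_s: 9.33
ee_pos: [0.4684, -0.1094, 0.0516]
ee_rot: [180.0, -0.0, 11.4]
wrist_force: [0.5, 0.2, 0.2]
width: 0.0007
grasp_force: 0.0
board [-32.4 110.9] z 0.0516 yaw -0.43 9.3333 F [0.5 0.2 0.2] 0.0007361487223969869
```

```bash
python3 -m jog '[[0,0,-0.02,0,0],[0,0,-0.02,0,0],[0,0,-0.015,0,0],[0,0,0,0,0],[0,0,0,0,0],[0,0,0,0,0],[0,0,0,0,0],[0,0,0,0,0],[0,0,0,0,0],[0,0,0,0,0]]'; python3 w.py; python3 -m jog '[[0,0,-0.012,0,0],[0,0,-0.013,0,0],[0,0,0,0,0],[0,0,0,0,0],[0,0,0,0,0],[0,0,0,0,0],[0,0,0,0,0],[0,0,0,0,0],[0,0,0,0,0],[0,0,0,0,0]]'; python3 w.py
```

```text
time_s: 10.17
ee_pos: [0.4668, -0.1036, 0.0516]
ee_rot: [179.9, 0.0, 11.4]
wrist_force: [-3.0, -5.6, -0.3]
width: 0.0005
grasp_force: 2.9
board [-32.8 116.9] z 0.0516 yaw -0.43 10.1667 F [-3.  -5.6 -0.3] 0.0005280084067302434
time_s: 11.0
ee_pos: [0.4666, -0.1024, 0.0517]
ee_rot: [179.7, 0.0, 11.4]
wrist_force: [-4.3, -18.0, -1.9]
width: 0.0005
grasp_force: 7.1
board [-32.7 118.1] z 0.0517 yaw -0.41 11.0 F [ -4.3 -18.   -1.9] 0.0004884360515379515
```

At the stop. Back off, lift, and go round to the right side of the right tag.

```bash
python3 -m jog '[[0,0,0.1,0,0],[0,0,0,-0.23,0],[0,0,0,-0.23,0],[0,0,0,-0.23,0],[0,0,0.25,0,0],[0,0,0.25,0,0],[0,0,0.25,0,0],[0,0,0.25,0,0],[0,0,0.25,0,0],[0,0,0.25,0,0]]'; python3 w.py; python3 -m jog '[[0,0,0.25,0,0],[0,0,0.25,0,0],[0,0,0.05,0,0],[0,0,0,0,0],[0,0,0,0,0],[0,0,0,0,0],[0,0,0,0,0],[0,0,0,0,0],[0,0,0,0,0],[0,0,0,0,0]]'; python3 w.py
python3 - <<'E'
from station import vision
import cv2,numpy as np
a=vision.grab_frame('scene')['frame'][180:290,220:380,::-1]
b=vision.grab_frame('top')['frame'][165:305,235:435,::-1]
a=cv2.resize(a,(400,275),interpolation=cv2.INTER_CUBIC); b=cv2.resize(b,(400,280),interpolation=cv2.INTER_CUBIC)[:275]
cv2.imwrite('pics/s4.png',np.hstack([a,b]))
E
```

```text
time_s: 11.83
ee_pos: [0.5044, -0.2896, 0.1343]
ee_rot: [-180.0, -0.0, 11.4]
wrist_force: [1.1, -0.5, 0.2]
width: 0.0004
grasp_force: 0.0
board [-34.1 -72.9] z 0.1343 yaw -0.44 11.8333 F [ 1.1 -0.5  0.2] 0.00043913646653568933
time_s: 12.67
ee_pos: [0.5175, -0.3524, 0.1345]
ee_rot: [180.0, -0.0, 11.4]
wrist_force: [-0.5, -0.0, 1.1]
width: 0.0004
grasp_force: 0.0
board [ -34.2 -137. ] z 0.1345 yaw -0.4 12.6667 F [-0.5 -0.   1.1] 0.0003613518703593175
```

View pics/s4.png

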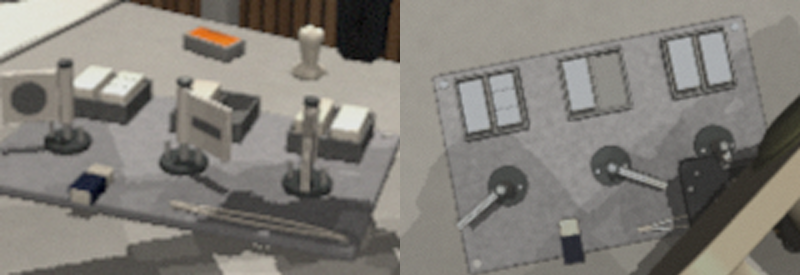

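The left tag shows its disc (30,97) and the middle tag its bar (207,128), both swung fully. Nothing else has moved. Now the right tag.

```bash
python3 -m jog '[[0,0,0,0.2,0],[0,0,0,0.2,0],[0,0,0,0.2,0],[0,0,0,0.09,0],[0,0,0,0,0],[0,0,-0.045,0,0],[0,0,-0.045,0,0],[0,0,-0.045,0,0],[0,0,-0.045,0,0],[0,0,-0.045,0,0]]'; python3 w.py; python3 -m jog '[[0,0,-0.045,0,0],[0,0,-0.045,0,0],[0,0,-0.045,0,0],[0,0,-0.045,0,0],[0,0,-0.045,0,0],[0,0,-0.02,0,0],[0,0,-0.015,0,0],[0,0,0,0,0],[0,0,0,0,0],[0,0,0,0,0]]'; python3 w.py
```

```text
time_s: 13.6
ee_pos: [0.5123, -0.326, 0.0526]
ee_rot: [179.9, -0.1, 11.4]
wrist_force: [0.0, -1.7, 1.1]
width: 0.0004
grasp_force: 0.5
board [ -33.9 -110.1] z 0.0526 yaw -0.42 13.6 F [ 0.  -1.7  1.1] 0.00043916342033345994
time_s: 14.43
ee_pos: [0.5058, -0.2959, 0.0515]
ee_rot: [-180.0, 0.0, 11.4]
wrist_force: [-0.7, -0.8, 0.1]
width: 0.0003
grasp_force: 0.4
board [-34.1 -79.3] z 0.0515 yaw -0.44 14.4333 F [-0.7 -0.8  0.1] 0.000287853290688969
```

```bash
python3 -m jog '[[0,0,-0.012,0,0],[0,0,-0.012,0,0],[0,0,0,0,0],[0,0,0,0,0],[0,0,0,0,0],[0,0,0,0,0],[0,0,0,0,0],[0,0,0,0,0],[0,0,0,0,0],[0,0,0,0,0]]'; python3 w.py;  python3 -m jog '[[0,0,-0.01,0,0],[0,0,0,0,0],[0,0,0,0,0],[0,0,0,0,0],[0,0,0,0,0],[0,0,0,0,0],[0,0,0,0,0],[0,0,0,0,0],[0,0,0,0,0],[0,0,0,0,0]]'; python3 w.py
```

```text
time_s: 15.27
ee_pos: [0.5053, -0.2943, 0.0517]
ee_rot: [179.9, 0.0, 11.4]
wrist_force: [-2.6, -6.2, -0.5]
width: 0.0006
grasp_force: 3.0
board [-34.2 -77.6] z 0.0517 yaw -0.45 15.2667 F [-2.6 -6.2 -0.5] 0.0005551789872172433
time_s: 16.1
ee_pos: [0.505, -0.2938, 0.0518]
ee_rot: [179.8, 0.0, 11.4]
wrist_force: [-2.8, -10.4, -1.0]
width: 0.0007
grasp_force: 4.1
board [-34.3 -77.1] z 0.0518 yaw -0.46 16.1 F [ -2.8 -10.4  -1. ] 0.0007101776149519999
```

The stop was felt. Back off, lift, and move clear for a final check.

```bash
python3 -m jog '[[0,-0.03,0.1,0,0],[0,0,0,-0.23,0],[0,0,0,-0.23,0],[0,0,0,-0.23,0],[0,0,0.25,-0.1,0],[0,0,0.25,-0.1,0],[0,-0.2,0.2,0,0],[0,-0.2,0.2,0,0],[0,-0.2,0.2,0,0],[0,-0.2,0.2,0,0]]'; python3 -m jog '[[0,-0.2,0.1,0,0],[0,-0.2,0.1,0,0],[0,-0.2,0.1,0,0],[0,0,0,0,0],[0,0,0,0,0],[0,0,0,0,0],[0,0,0,0,0],[0,0,0,0,0],[0,0,0,0,0],[0,0,0,0,0]]'
python3 - <<'E'
from station import vision
import cv2,numpy as np
a=vision.grab_frame('scene')['frame'][180:290,220:380,::-1]
b=vision.grab_frame('top')['frame'][165:305,235:435,::-1]
a=cv2.resize(a,(400,275),interpolation=cv2.INTER_CUBIC); b=cv2.resize(b,(400,280),interpolation=cv2.INTER_CUBIC)[:275]
cv2.imwrite('pics/s5.png',np.hstack([a,b]))
E
```

```text
time_s: 16.93
ee_pos: [0.4396, -0.4776, 0.1583]
ee_rot: [-180.0, -0.0, 11.4]
wrist_force: [0.5, -0.5, -0.0]
width: 0.0004
grasp_force: 0.0
time_s: 17.77
ee_pos: [0.3777, -0.5253, 0.1584]
ee_rot: [180.0, -0.0, 11.4]
wrist_force: [-0.2, 0.3, -0.4]
width: 0.0007
grasp_force: 0.0
```

View pics/s5.png

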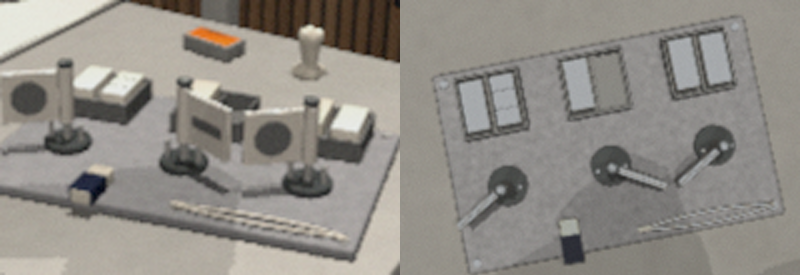

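The left and right tags show their discs and the middle tag its bar, each about 60° from the front by the top view. The eraser, tweezers, box and tooth have not moved.

```bash
python3 -c "
from station import env; print(env.hand_in())"
```

```text
the job is handed in; nothing more can be done
None
```

The job is handed in: the left and right tags, in front of full bins, stand fully left (disc), the middle one fully right (bar), and the last pictures show nothing else moved; no verdict came back.

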